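Show the monitor tilt with the angle gauge on the uneven riser block

ROBOT

A 6-joint arm with a two-finger parallel gripper is mounted at the origin on the work surface. World frame = base frame: x ahead of the robot, y to its left, z up, the work surface at z = 0. Lengths are in m, angles in rad, forces in N, time in s.
With the tool pointing down it reaches from about 0.275 to 0.975 m from the base axis. Payload 8.4 kg.
Tool frame: the origin (TCP) lies midway between the tips of the shut fingers; the grasp point (between the pads) lies 19 mm behind it (env.grasp_offset is the distance from the TCP to the grasp point, in m); z points along the fingers, y is the line along which they close (so a half turn about z gives the same grasp; the last joint's range is limited). The gripper opens to 92 mm and grips with 3 to 60 N. Pads are 20 mm wide; open, the fingers measure 128 mm over their backs; the gripper's body (75 mm by 189 mm) begins 69 mm behind the grasp point.
Start: joints at [1.21, 0.353, 1.633, -0, 1.155, -0.002], TCP at [0.219, 0.585, 0.215] pointing down, gripper open.
Joint ranges: [-2.63, 2.63], [-0.92, 2.1], [0.06, 2.66], [-1.3, 4.44], [0, 2.69], [-3.02, 3.02]. Speed limits (rad/s): [2.22, 2.22, 2.79, 3.14, 3.14, 3.14].

INTERFACE

Orientations are given as a rotation vector (axis times angle).
In Python, from plant import env, optics, order, outline_of gives the robot as it stands.
- The arm moves only by the tool arm_command, never from a script. Its argument "commands" is one flat list of numbers, 7 for each row, row after row: the shift along the world's x, y, z in cm, then the turn, a rotation vector about the world's x, y, z in degrees, then the closure, from 0 (fully open) to 1 (shut). A call has 1 to 20 rows; each row shifts and turns the commanded pose from where the row before left it; what a row does not reach is not made up. A row lasts 1/10 s, in which the tool goes at most 50 mm and 8.59 degrees, less where a joint would pass 70% of its speed; a pose out of reach is approached as far as the arm can. A call is refused whole if a number of a shift passes 5 or a number of a turn 8.59, either way. A call with a gripper value outside its range is refused whole. The fingers move at their own pace and stop on an object; "grip_force" is the grip in N (left out, the last holds). Time passes only in rows, so rows that do not move let the fingers close. It gives the time, the measured TCP pose, the force, the opening and the grip force at its end, in the units of the state.
- env.read_state(): the state, without advancing time (a new reading comes with each control period).
- optics.read_camera(name): name is "scene" or "top"; returns the picture (384x512x3 uint8, blue, green, red); there is no depth.
- optics.camera_model(name): a dict with "fx", "fy", "cx", "cy" (pixels), "world_to_cam" (4x4, takes a point from world to camera coordinates). Camera axes: x right, y down, z forward; pixel columns grow to the right and rows downward; lengths in m; the calibration is good to about 2 mm. A picture is of the moment at which its call begins. camera_model takes no time and is no camera call.
- order.close_job(): hands the job in; it is judged then, once.
Trained networks look in the newest picture that a camera, given by its name, has taken for a name from the list of things; names that differ only in an ending like _2 or _b are one class to them, and where a whole thing is asked for, a point or a joint stands for the part that bears it (a point fixed in the world has none). Each returns a list of dicts, best first, with "confidence" (0 to 1); they miss things now and then, are a little off and sometimes report something else, mostly with a low value. They report only what shows in the picture. A call takes as long as a camera call. They do not tell look-alikes from the thing itself.
- outline_of(camera, label): "pixels" (384x512 bool, what is visible of it) and "at" ([column, row] in pixels, amid what is visible of it).
The state is a dict: "clock": time; "joint_pos": joint angles; "joint_velocities": joint speeds; "effort": joint torques, N m; "tcp_pos": TCP position; "ee_rot": TCP orientation; "ft_force": force on the tool from outside, world axes, zero at the start; "torque": the same for the moment, N m; "finger_gap": opening from 0.0 (shut) to 1.0 (fully open); "gripper_force": force on a finger pad.
Only numpy, scipy, OpenCV 4.12 (cv2) and the standard library are available. Lean on these libraries where they do the work, as an engineer would, in place of code of your own. Each camera call takes 0.05 s, during which the arm holds its last target. There are 200 camera calls.

TASK

A line is to be scribed on the uneven wooden riser block at the monitor's tilt. Pick up the angle gauge, set the middle of its base across the rounded ridge of that block (base square to the ridge), and rock it on the ridge until its swinging pointer settles on the small tab mark on its dial. Finish while still gripping the gauge there, base resting on the ridge and pointer still on the mark; do not let go, and leave everything else on the desk where it is.

Things in the scene. Friction and masses are not known exactly. Their poses are not given: they have to be found in the camera images.
- gauge: Pendulum angle gauge, about 0.34 kg, standing upright. Origin: centre of the base's flat underside. x through the dial (both faces alike), y along the base, z up. Base bar 30 (x) x 120 (y) x 14 mm; grey round dial housing 92 mm across, 20 mm thick, centre 66 mm up; on top a flat grip tab 20 mm thick (x), 44 mm wide (y), z = 112 to 156 mm: grip it across the 20 mm.
- gauge_tab (a point): Point inside the grip tab, on the gauge's centre line 137 mm above the underside.
- pointer (a joint): Free-swinging pointer: black needle 36 mm long from the dial centre, with a round bob, on both faces. Angle (rad) about the gauge's +x: 0 = straight at the base, positive = tip towards the gauge's +y. It hangs plumb once it stops swinging (1 to 2 s): gauge rolled by a about its own +x, pointer settles at -a.
- mark (a joint): Preset mark: brass tab 4.6 mm wide, 8 mm long on the dial's rim (both faces), just outside the pointer's tip. Angle in rad, zero and sense as for the pointer, between -0.26 and 0.26; stiff, it does not move by itself. Pointer on mark: the two values are equal.
- pointer_tip (a point): Tip of the pointer, 36 mm from the dial centre. Its z axis runs along the needle.
- mark_tab (a point): Middle of the mark tab, 41.5 mm from the dial centre. Its z axis runs along the radius through the mark.
- stud: Uneven riser block of light wood, screwed down (it does not move), 90 (x) x 110 (y) mm. Origin: centre of its underside. Shoulders 34 to 40 mm high either side of a rounded ridge along the block's x over its full length. The plain block with a flat top is not it.
- ridge: The rounded ridge of the riser block, part of it (same origin and axes as stud): 28 mm wide, its top a half round of radius 14 mm about an axis along x at z = 52 mm, so its crest is 66 mm above the desk.
- ridge_top (a point): Middle of the ridge's crest, 66 mm above the desk.
- offcut: Plain joist offcut of the same wood, flat top, 90 x 110 x 45 mm, loose. Origin: centre of its underside. Leave it.
- screwdriver: Screwdriver 170 mm long lying on the desk. Leave it.
- marker: Felt marker 125 mm long, 16 mm thick, lying on the desk. Leave it.
- cassettes: Stack of four cassette cases, 70 x 109 x 68 mm. Leave it.
- remote: Black remote control, 48 x 165 x 18 mm. Leave it.
- dispenser: Tape dispenser 60 x 130 x 94 mm. Leave it.
- carton: Small carton 90 x 120 x 60 mm. Leave it.
There are look-alikes about, which are no part of the job. Leave any green look-alike of the offcut alone. What is shaped like the screwdriver but turquoise is not meant.

How it is judged:
By the outcome, as a careful person would: the job done as asked, in the order asked, and still so for the second after the job is handed in, while the arm keeps its last pose, push and grip.
It also fails if it takes over 51 s, if anything falls off the work surface, if the arm or the gripper's body presses on something with over 40 N, if the wrist force passes 120 N, or if a joint passes its speed limit or range.

## Working session

There is one attempt and no reset: what is moved stays moved. The work goes in short steps, Python scripts to look and compute and a tool call to move; the robot and the scene stay as the last step left them, time stands still between calls to the robot, and variables do not carry over. Pictures are saved under pics/ and viewed, at most 10 in all, crops included, and the job is handed in when it is done.

Besides the shell and the picture viewer there is one more tool, called after ">>>" as a command line: name --argument value ..., lists and objects as JSON in quotes. arm_command: Moves the arm, as the interface text tells. Its arguments: {"type":"object","properties":{"commands":{"type":"array"},"grip_force":{"type":"number"}},"required":["commands"]}

```bash
ls; mkdir -p pics; cat > h.py <<'E'
import numpy as np, cv2
from plant import env, optics, order, outline_of
def px(cam,P):
    m=optics.camera_model(cam); p=np.asarray(m["world_to_cam"])@np.append(P,1)
    return np.array([m["fx"]*p[0]/p[2]+m["cx"], m["fy"]*p[1]/p[2]+m["cy"]])
def ray(cam,uv):
    m=optics.camera_model(cam); T=np.asarray(m["world_to_cam"]); R=T[:3,:3]
    d=R.T@np.array([(uv[0]-m["cx"])/m["fx"],(uv[1]-m["cy"])/m["fy"],1]); return -R.T@T[:3,3], d/np.linalg.norm(d)
def onz(cam,uv,z):
    o,d=ray(cam,uv); return o+d*(z-o[2])/d[2]
def tri(c1,u1,c2,u2):
    (o1,d1),(o2,d2)=ray(c1,u1),ray(c2,u2)
    t=np.linalg.lstsq(np.c_[d1,-d2],o2-o1,rcond=None)[0]
    a,b=o1+t[0]*d1,o2+t[1]*d2; return (a+b)/2, np.linalg.norm(a-b)
E
python3 - <<'E'
from h import *
np.set_printoptions(precision=4,suppress=True)
print(env.read_state(), env.grasp_offset)
ims=[]
for c in("scene","top"):
    im=optics.read_camera(c); cv2.imwrite(f"pics/{c}0.png",im); m=optics.camera_model(c); print(c,ray(c,(256,192)),m["fx"])
    for l in("gauge","stud","offcut","pointer_tip","mark_tab","gauge_tab","ridge_top"):
        for r in outline_of(c,l): print(c,l,np.round(r["confidence"],2),np.round(r["at"],1),r["pixels"].sum())
E
```

```text
pics
{'clock': 0.0, 'joint_pos': array([ 1.2096,  0.3537,  1.6341,  0.    ,  1.1552, -0.0024]), 'joint_velocities': array([ 0.0021, -0.0003,  0.001 ,  0.0002,  0.0011, -0.    ]), 'effort': array([ -0.001 , -59.3829, -33.4234,   0.0697,   0.0233,  -0.0001]), 'tcp_pos': array([0.2193, 0.5847, 0.2138]), 'ee_rot': array([-0.5606, -3.0909,  0.0022]), 'ft_force': array([ 0.5653,  0.6267, -0.6499]), 'torque': array([ 0.0112,  0.0036, -0.0008]), 'gripper_force': 0.0, 'finger_gap': 0.9975530981933952} 0.0187
scene (array([ 1.043 , -0.6553,  0.9554]), array([-0.4741,  0.4809, -0.7375])) 416.32558631994806
scene gauge 0.76 [348.2 147.7] 473
scene stud 0.88 [289.2 204.4] 1237
scene offcut 0.87 [191.6 193.4] 1330
scene offcut 0.82 [130.5 212.2] 1427
scene offcut 0.63 [208.6 246.1] 1599
scene pointer_tip 0.38 [285.5 194.1] 377
scene mark_tab 0.39 [286.7 194.1] 351
scene gauge_tab 0.94 [348.1 146.3] 424
scene gauge_tab 0.58 [288.8 206.3] 1233
scene ridge_top 0.89 [289.2 198.9] 336
top (array([ 0.4426, -0.0795,  1.2203]), array([ 0.0752, -0.0196, -0.997 ])) 424.031781337074
top gauge 0.88 [115. 196.] 697
top gauge 0.63 [297.6 123.8] 1057
top gauge 0.6 [133.9 126.1] 1311
top stud 0.65 [118.5 196.8] 738
top stud 0.58 [221.6 189.4] 1318
top stud 0.28 [390.6 231.4] 1581
top offcut 0.73 [293.8 269.1] 1395
top offcut 0.71 [322.5 204.5] 1380
top offcut 0.58 [349.1 291.2] 1506
top mark_tab 0.46 [116.5 195.8] 684
top gauge_tab 0.72 [116.2 195.4] 698
top ridge_top 0.84 [225.8 190.2] 342
```

```bash
python3 - <<'E'
import cv2,numpy as np
a=cv2.imread("pics/scene0.png");b=cv2.imread("pics/top0.png")
cv2.imwrite("pics/v1.png",cv2.resize(a,(800,600),interpolation=3));cv2.imwrite("pics/v2.png",cv2.resize(b,(800,600),interpolation=3))
E
```

```text
(no output)
```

View pics/v1.png

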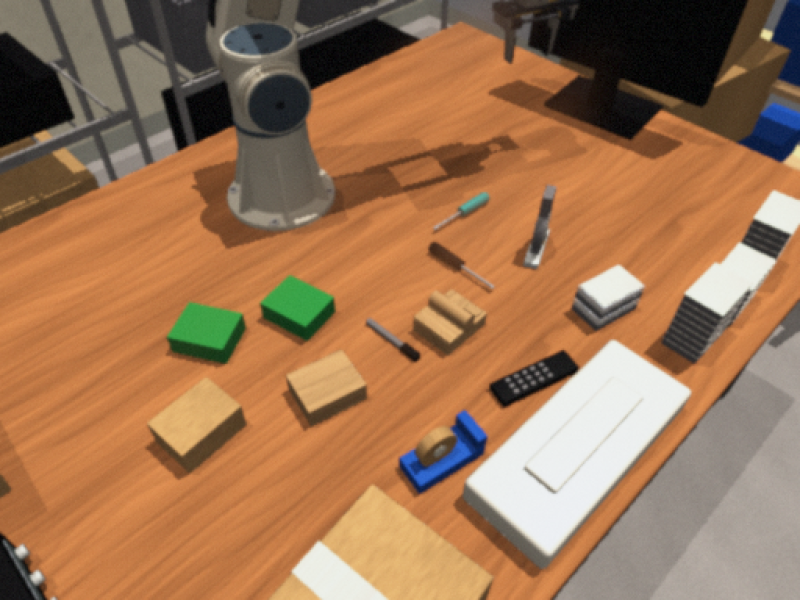

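View pics/v2.png

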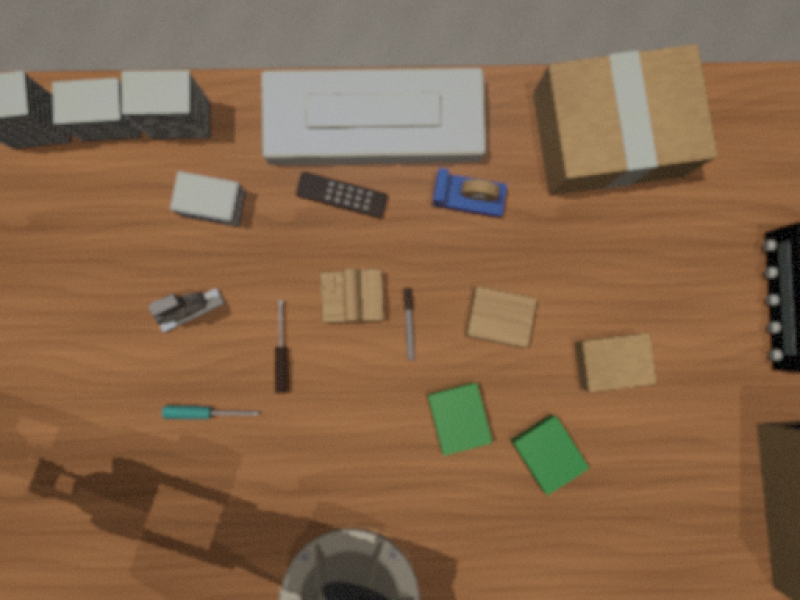

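The scene view shows the gauge at about (348,147) and the ridged block at (289,204), both in native pixels. In the top view they are at (116,196) and (225,190). The candidates for the block are:
- **Ridged wood:** scene (289,204).
- **Plain wood:** scene (209,246) and (126,272).
- **Green:** scene (191,193) and (131,212).

Only the first has the ridge and shoulders. I'll confirm it in a crop and fit the poses from both views.

```bash
cat > fit.py <<'E'
from h import *
from scipy.optimize import minimize
def box(x,y,z0,z1): return np.array([[sx*x/2,sy*y/2,z] for sx in(-1,1) for sy in(-1,1) for z in(z0,z1)])
th=np.linspace(0,2*np.pi,33)[:-1]
disc=np.array([[s*.010,.046*np.cos(t),.066+.046*np.sin(t)] for s in(-1,1) for t in th])
GA=[box(.03,.12,0,.014),disc,box(.02,.044,.10,.156)]
t2=np.linspace(0,np.pi,17)
RI=np.array([[s*.045,.014*np.cos(t),.052+.014*np.sin(t)] for s in(-1,1) for t in t2]+[[s*.045,q*.014,.03] for s in(-1,1) for q in(-1,1)])
ST=[box(.09,.11,0,.037),RI]
def pose(P,p):
    c,s=np.cos(p[2]),np.sin(p[2]); return P@np.array([[c,s,0],[-s,c,0],[0,0,1]])+[p[0],p[1],p[3] if len(p)>3 else 0]
def sil(cam,parts,p,S=4):
    m=np.zeros((384*S,512*S),np.uint8)
    for P in parts:
        uv=np.array([px(cam,q) for q in pose(P,p)])
        cv2.fillConvexPoly(m,cv2.convexHull(np.round((uv+.5)*S).astype(np.int32)),1)
    return m
def mask(cam,label,near):
    r=[r for r in outline_of(cam,label) if np.hypot(*(np.array(r["at"])-near))<12]
    return max(r,key=lambda r:r["confidence"])["pixels"]
def cost(p,parts,M,S=4):
    e=0
    for cam,m in M.items():
        s=sil(cam,parts,p,S)
        e+=1-(s&m).sum()/(s|m).sum()
    return e
E
python3 - <<'E'
from fit import *
np.set_printoptions(precision=4,suppress=True)
big=lambda m:cv2.resize(m.astype(np.uint8),None,fx=4,fy=4,interpolation=0)
for name,parts,near,yaws in(("gauge",GA,{"scene":(348,147),"top":(116,196)},np.arange(-1.4,1.6,.35)),("stud",ST,{"scene":(289,204),"top":(223,190)},[-.15,0,.15,1.4,1.6,1.75])):
    M={}
    for c in("scene","top"):
        optics.read_camera(c); M[c]=big(mask(c,name,near[c]))
    p0,g=tri("scene",near["scene"],"top",near["top"]); print(name,"tri",p0,g)
    best=[]
    for y in yaws:
        r=minimize(cost,[p0[0],p0[1],y,0],args=(parts,M),method="Nelder-Mead",options=dict(initial_simplex=np.array([p0[0],p0[1],y,0])+np.vstack([np.zeros(4),np.diag([.015,.015,.2,.01])]),maxfev=160))
        best.append((r.fun,r.x))
    best.sort(key=lambda b:b[0]); [print(b[0],b[1]) for b in best[:3]]
    p=best[0][1]; np.save(name+".npy",p)
    out=[]
    for c in("scene","top"):
        im=cv2.resize(cv2.imread(f"pics/{c}0.png"),None,fx=4,fy=4,interpolation=cv2.INTER_CUBIC)
        raw=im.copy()
        cs,_=cv2.findContours(sil(c,parts,p),0,2); cv2.drawContours(im,cs,-1,(0,0,255),1)
        cs,_=cv2.findContours(M[c],0,2); cv2.drawContours(im,cs,-1,(255,255,0),1)
        u,v=[int(4*a) for a in near[c]]
        out.append(np.hstack([raw[v-145:v+145,u-195:u+195],im[v-145:v+145,u-195:u+195]]))
    cv2.imwrite(f"pics/fit_{name}.png",np.vstack(out))
E
```

```text
gauge tri [0.5294 0.2832 0.0566] 0.006933879373146322Traceback (most recent call last):
  File "<stdin>", line 11, in <module>
    res = _minimize_neldermead(fun, x0, args, callback, bounds=bounds,
                               **options)
    fxr = func(xr)
    fx = function(np.copy(x), *(wrapper_args + args))
  File "fit.py", line 24, in cost
    s=sil(cam,parts,p,S)
  File "fit.py", line 15, in sil
    uv=np.array([px(cam,q) for q in pose(P,p)])
                 ~~^^^^^^^
  File "h.py", line 4, in px
    m=optics.camera_model(cam); p=np.asarray(m["world_to_cam"])@np.append(P,1)
ValueError: time passes only in moves, steps and waits
```

```bash
sed -i 's/^def px/import functools\n@functools.cache\ndef cm(c): return optics.camera_model(c)\ndef px/; s/m=optics.camera_model(cam)/m=cm(cam)/' h.py
cat > runfit.py <<'E'
from fit import *
np.set_printoptions(precision=4,suppress=True)
big=lambda m:cv2.resize(m.astype(np.uint8),None,fx=4,fy=4,interpolation=0)
for name,parts,near,yaws in(("gauge",GA,{"scene":(348,147),"top":(116,196)},np.arange(-1.4,1.6,.35)),("stud",ST,{"scene":(289,204),"top":(223,190)},[-.15,0,.15,1.4,1.6,1.75])):
    M={}
    for c in("scene","top"):
        optics.read_camera(c); M[c]=big(mask(c,name,near[c]))
    p0,g=tri("scene",near["scene"],"top",near["top"]); print(name,"tri",p0,g)
    best=[]
    for y in yaws:
        r=minimize(cost,[p0[0],p0[1],y,0],args=(parts,M),method="Nelder-Mead",options=dict(initial_simplex=np.array([p0[0],p0[1],y,0])+np.vstack([np.zeros(4),np.diag([.015,.015,.2,.01])]),maxfev=160))
        best.append((r.fun,r.x))
    best.sort(key=lambda b:b[0]); [print(b[0],b[1]) for b in best[:3]]
    p=best[0][1]; np.save(name+".npy",p)
    out=[]
    for c in("scene","top"):
        im=cv2.resize(cv2.imread(f"pics/{c}0.png"),None,fx=4,fy=4,interpolation=cv2.INTER_CUBIC)
        raw=im.copy()
        cs,_=cv2.findContours(sil(c,parts,p),0,2); cv2.drawContours(im,cs,-1,(0,0,255),1)
        cs,_=cv2.findContours(M[c],0,2); cv2.drawContours(im,cs,-1,(255,255,0),1)
        u,v=[int(4*a) for a in near[c]]
        out.append(np.hstack([raw[v-145:v+145,u-195:u+195],im[v-145:v+145,u-195:u+195]]))
    cv2.imwrite(f"pics/fit_{name}.png",np.vstack(out))
a,b=[cv2.imread(f"pics/fit_{n}.png") for n in("gauge","stud")]
E
python3 runfit.py; python3 -c "from plant import env;print(env.read_state()['clock'])"
```

```text
gauge tri [0.5294 0.2832 0.0566] 0.006933879373146322
0.20527455472904466 [ 0.5241  0.2813  0.4576 -0.0046]
0.20858892224744363 [ 0.5243  0.2815 -2.6851 -0.0054]
0.20993445350128148 [ 0.5243  0.2819  0.4585 -0.0072]
stud tri [ 0.5419 -0.0083  0.0179] 0.0032744257868016708
0.15490155995144983 [ 0.5423 -0.016   0.0419  0.0003]
0.1549387432244954 [ 0.5427 -0.0156  0.0447  0.0001]
0.159198684628722 [ 0.5422 -0.0164  0.0536  0.0024]
1.4
```

View pics/fit_gauge.png

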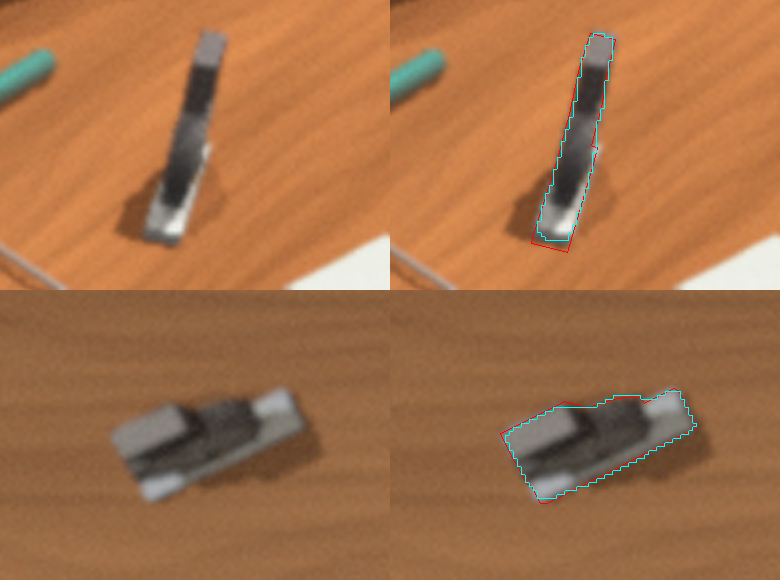

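View pics/fit_stud.png

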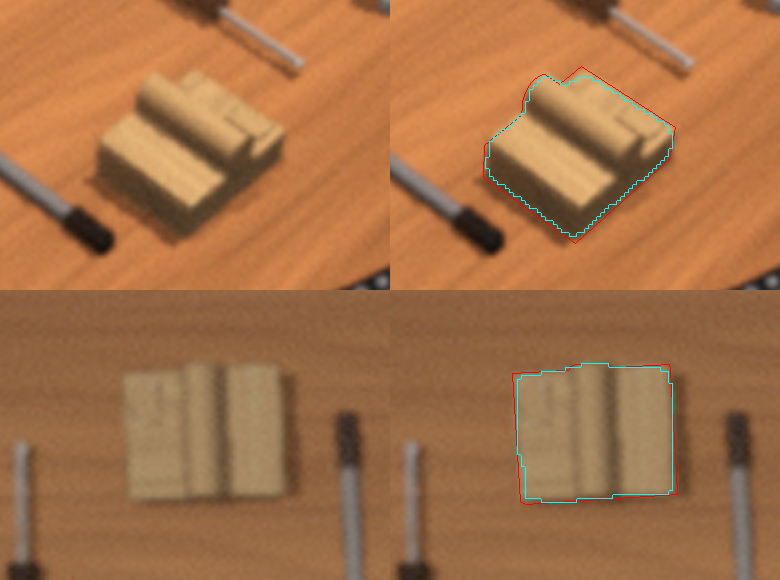

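The fits overlay well: the gauge stands at (0.524, 0.281) with yaw 0.457 and z ≈ 0, and the ridged block is at (0.542, -0.016) with yaw 0.042. The crop shows the rounded ridge, so this is the block meant. Next I move above the gauge.

>>> arm_command --commands '[3.4,-3.38,0,0,0,-4.8,0,3.4,-3.38,0,0,0,-4.8,0,3.4,-3.38,0,0,0,-4.8,0,3.4,-3.38,0,0,0,-4.8,0,3.4,-3.38,0,0,0,-4.8,0,3.4,-3.38,0,0,0,-4.8,0,3.4,-3.38,0,0,0,-4.8,0,3.4,-3.38,0,0,0,-4.8,0,3.4,-3.38,0,0,0,-4.8,0,0,0,0,0,0,0,0,0,0,0,0,0,0,0]' --grip_force 50

```text
clock: 2.5
tcp_pos: [0.5258, 0.2802, 0.2144]
ee_rot: [-1.661, -2.666, 0.0]
ft_force: [0.4, -0.1, 0.3]
finger_gap: 1.0
gripper_force: 0.0
```

>>> arm_command --commands '[0,0,-3.0,0,0,0,0,0,0,-3.0,0,0,0,0,0,0,-2.0,0,0,0,0,0,0,-1.4,0,0,0,0,0,0,0,0,0,0,0,0,0,0,0,0,0,0.5,0,0,0,0,0,0,1,0,0,0,0,0,0,1,0,0,0,0,0,0,1,0,0,0,0,0,0,1,0,0,0,0,0,0,1,0,0,0,0,0,0,1]' --grip_force 50

```text
clock: 4.1
tcp_pos: [0.5255, 0.281, 0.1206]
ee_rot: [1.659, 2.668, 0.0]
ft_force: [-0.4, 0.2, -0.4]
finger_gap: 0.415
gripper_force: 0.0
```

>>> arm_command --commands '[0,0,0,0,0,0,1,0,0,0,0,0,0,1,0,0,0,0,0,0,1,0,0,0,0,0,0,1,0,0,0,0,0,0,1,0,0,0,0,0,0,1,0,0,0,0,0,0,1]' --grip_force 50

```text
clock: 4.8
tcp_pos: [0.5254, 0.281, 0.1205]
ee_rot: [-1.659, -2.668, 0.0]
ft_force: [-0.2, -0.5, -0.8]
finger_gap: 0.213
gripper_force: 49.9
```

>>> arm_command --commands '[0,0,2,0,0,0,1,0,0,4,0,0,0,1,0.78,-3.63,2.4,0,0,-4.28,1,0.78,-3.63,2.4,0,0,-4.28,1,0.78,-3.63,2.4,0,0,-4.28,1,0.78,-3.63,2.4,0,0,-4.28,1,0.78,-3.63,2.4,0,0,-4.28,1,0.78,-3.63,2.4,0,0,-4.28,1,0.78,-3.63,2.4,0,0,-4.28,1,0.78,-3.63,2.4,0,0,-4.28,1,0.78,-3.63,2.4,0,0,-4.28,1,0.78,-3.63,2.4,0,0,-4.28,1,0.78,-3.63,2.4,0,0,-4.28,1,0.78,-3.63,2.4,0,0,-4.28,1,0.78,-3.63,2.4,0,0,-4.28,1,0.78,-3.63,2.4,0,0,-4.28,1,0.78,-3.63,2.4,0,0,-4.28,1,0.78,-3.63,2.4,0,0,-4.28,1]'

```text
clock: 6.6
tcp_pos: [0.6501, -0.3012, 0.5649]
ee_rot: [-2.874, -1.267, 0.001]
ft_force: [-0.2, -0.1, -3.6]
finger_gap: 0.214
gripper_force: 50.0
```

>>> arm_command --commands '[0,0,0,-5,-5.57,0,1,0,0,0,-5,-5.57,0,1,0,0,0,-5,-5.57,0,1,0,0,0,-5,-5.57,0,1,0,0,0,0,0,0,1,0,0,0,0,0,0,1,0,0,0,0,0,0,1,0,0,0,0,0,0,1,0,0,0,0,0,0,1,0,0,0,0,0,0,1,0,0,0,0,0,0,1,0,0,0,0,0,0,1]'

```text
clock: 7.8
tcp_pos: [0.6504, -0.2999, 0.5645]
ee_rot: [2.424, 1.073, 0.29]
ft_force: [-0.1, -0.1, -3.8]
finger_gap: 0.213
gripper_force: 50.0
```

```bash
cat > dial.py <<'E'
from h import *
from scipy.spatial.transform import Rotation as R
def gframe(s,psi=0,dz=.1205):
    # gauge frame from tool: x=tool y (sign so that it faces +world x), z=-tool z ; dz = TCP height above underside
    T=R.from_rotvec(s["ee_rot"]).as_matrix(); x=T[:,1]; x=x*np.sign(x[0]); z=-T[:,2]; y=np.cross(z,x)
    G=np.c_[x,y,z]; return G, s["tcp_pos"]-dz*z
def rectify(im,G,o,S=8,face=1):   # orthographic view of the face x=+10 mm; px = S per mm/… window 100x120 mm
    W,H=int(100*S/2),int(120*S/2); k=S/2
    src,dst=[],[]
    for y in(-.05,.05):
        for z in(.0,.12):
            src.append(px("scene",o+G@np.array([face*.0105,y,z]))); dst.append([(y*1000+50)*k,(120-z*1000)*k])
    return cv2.warpPerspective(im,cv2.getPerspectiveTransform(np.float32(src),np.float32(dst)),(W,H),flags=cv2.INTER_CUBIC)
E
python3 - <<'E'
from dial import *
np.set_printoptions(precision=4,suppress=True)
s=env.read_state(); im=optics.read_camera("scene"); cv2.imwrite("pics/s1.png",im)
G,o=gframe(s); print(s["clock"],s["tcp_pos"],o);print(G)
c=px("scene",o+G@np.array([.01,0,.066])); print(c)
rec=rectify(im,G,o)
u,v=np.clip(np.round(c).astype(int),[60,75],[451,308]); crop=cv2.resize(im[v-75:v+75,u-60:u+60],(384,480),interpolation=cv2.INTER_CUBIC)
cv2.imwrite("pics/v3.png",np.hstack([crop,rec]))
E
```

```text
7.8 [ 0.6504 -0.2999  0.5645] [ 0.6951 -0.3401  0.46  ]
[[ 0.6411  0.6718 -0.3711]
 [-0.5833  0.7408  0.3333]
 [ 0.4988  0.0028  0.8667]]
[238.9947 146.3175]
```

View pics/v3.png

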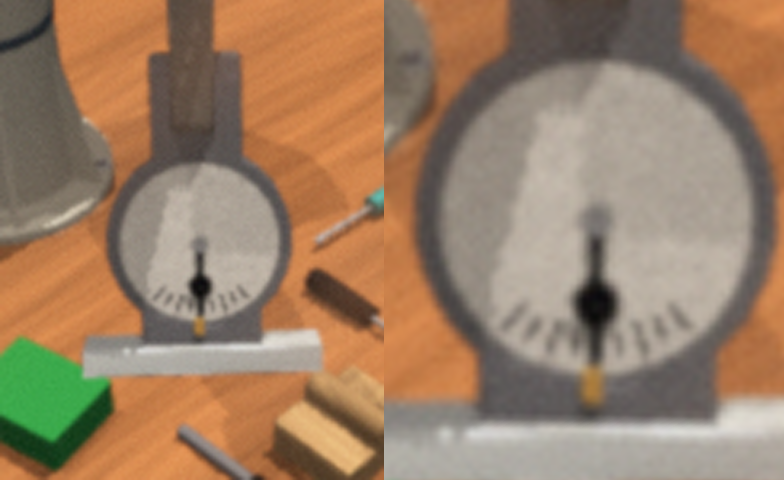

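The rectified view of the dial shows the hub at (597,218), the bob at (597,303) and the brass tab at (592,387), so the mark lies only a little off zero. I'll measure it to subpixel accuracy over several frames.

```bash
cat >> dial.py <<'E'
def measure(n=6,S=16,save=None,dz=.1205,face=1):
    s=env.read_state(); G,o=gframe(s,dz=dz)
    im=np.mean([optics.read_camera("scene").astype(np.float32) for _ in range(n)],0)
    k=S/2; rec=rectify(im.astype(np.float32),G,o,S,face); r8=np.clip(rec,0,255).astype(np.uint8)
    if save: cv2.imwrite(save,r8)
    yy,zz=np.mgrid[0:rec.shape[0],0:rec.shape[1]]; Y=zz/k-50; Z=120-yy/k   # mm
    b,g,r=rec[...,0],rec[...,1],rec[...,2]
    # brass tab
    w=np.clip((r-b)-45,0,None)*((np.hypot(Y,Z-66)<48)&(np.hypot(Y,Z-66)>35)&(abs(Y)<18)&(Z<40))
    tab=(w*Y).sum()/w.sum(),(w*Z).sum()/w.sum()
    gray=rec.mean(2)
    # light dial face centre by ellipse fit of bright region
    m=((gray>120)&(np.hypot(Y,Z-66)<46)&(r-b<60)).astype(np.uint8)
    m=cv2.morphologyEx(m,cv2.MORPH_CLOSE,np.ones((int(10*k),)*2))
    cs,_=cv2.findContours(m,0,2); (ex,ey),ax,_=cv2.fitEllipse(max(cs,key=cv2.contourArea)); cen=(ex/k-50,120-ey/k)
    # needle: dark centroid per radius between hub and tip
    w=np.clip(75-gray,0,None)*(np.hypot(Y-cen[0],Z-cen[1])<31)*(np.hypot(Y-cen[0],Z-cen[1])>5)*(abs(Y)<14)*(Z<62)*1.
    bob=(w*Y).sum()/w.sum(),(w*Z).sum()/w.sum()
    return s,G,tab,cen,bob,[a/k for a in ax]
E
python3 - <<'E'
from dial import *
np.set_printoptions(precision=4,suppress=True)
s,G,tab,cen,bob,ax=measure(save="pics/r1.png")
print("tab",tab,"cen",cen,"bob",bob,"axes",ax)
a=lambda p,c:np.degrees(np.arctan2(p[0]-c[0],c[1]-p[1]))
print("mark vs cen",a(tab,cen),"pointer",a(bob,cen),"bob->tab line",a(tab,bob))
print("roll deg",np.degrees(np.arctan2(G[2,1],G[2,2])))
cam=ray("scene",(256,192))[0]; print("cam in gauge",G.T@(cam-s["tcp_pos"]+.054*G[:,2]))
E
```

```text
tab (np.float64(1.9794472497277684), np.float64(24.08229495669453)) cen (3.6676864624023438, 65.0890121459961) bob (np.float64(2.9089890742900484), np.float64(44.027606947939276)) axes [77.37447357177734, 78.66868591308594]
mark vs cen -2.3575256307919985 pointer -2.063080276671002 bob->tab line -2.668311960056803
roll deg 0.18409874711451857
cam in gauge [0.654  0.0016 0.1285]
```

>>> arm_command --commands '[2.0,-1.9,2.5,0,0,0,1,2.0,-1.9,2.5,0,0,0,1,2.0,-1.9,2.5,0,0,0,1,2.0,-1.9,2.5,0,0,0,1,0,0,0,0,0,0,1,0,0,0,0,0,0,1,0,0,0,0,0,0,1,0,0,0,0,0,0,1,0,0,0,0,0,0,1,0,0,0,0,0,0,1,0,0,0,0,0,0,1,0,0,0,0,0,0,1,0,0,0,0,0,0,1,0,0,0,0,0,0,1,0,0,0,0,0,0,1,0,0,0,0,0,0,1,0,0,0,0,0,0,1,0,0,0,0,0,0,1]'

```text
clock: 9.95
tcp_pos: [0.7303, -0.3759, 0.6646]
ee_rot: [2.423, 1.073, 0.29]
ft_force: [-0.6, -0.9, -3.9]
finger_gap: 0.212
gripper_force: 50.0
```

```bash
python3 - <<'E'
from dial import *
np.set_printoptions(precision=2,suppress=True)
s,G,tab,cen,bob,ax=measure(n=8,save="pics/r2.png")
print(s["clock"],s["tcp_pos"]*1000,"tab",tab,"cen",cen,"bob",bob,"axes",ax)
print("roll deg",np.degrees(np.arctan2(G[2,1],G[2,2])),G)
r=cv2.imread("pics/r2.png").astype(float); k=8; g=r.mean(2)
Y=np.arange(r.shape[1])/k-50
for z in list(range(66,28,-3)):
    row=g[int((120-z)*k)-6:int((120-z)*k)+6].mean(0); m=abs(Y-cen[0])<8
    w=np.clip(np.percentile(row[m],70)-15-row,0,None)*m; print("needle z",z,round((w*Y).sum()/max(w.sum(),1e-6),2),round(w.sum()))
for z in range(30,18,-2):
    row=(r[...,2]-r[...,0])[int((120-z)*k)-6:int((120-z)*k)+6].mean(0); m=abs(Y-cen[0])<9
    w=np.clip(row-40,0,None)*m; print("tab z",z,round((w*Y).sum()/max(w.sum(),1e-6),2),round(w.sum()))
# base-bar top edge
for y in(-40,-30,-20,20,30,40):
    c=g[:, int((y+50)*k)-6:int((y+50)*k)+6].mean(1); d=np.diff(cv2.GaussianBlur(c[:,None],(1,9),0)[:,0]); seg=slice(int((120-24)*k),int((120-6)*k)); i=np.argmax(abs(d[seg])); print("edge y",y,round(120-(i/k+24*4),2) if 0 else round(24-i/k,2))
v=cv2.resize(r.astype(np.uint8),(500,600)); cv2.imwrite("pics/v4.png",v)
E
```

```text
9.95 [ 730.26 -375.85  664.57] tab (np.float64(1.9488238986032553), np.float64(23.53426955823501)) cen (3.1314315795898438, 65.06864929199219) bob (np.float64(2.8750422025968487), np.float64(44.15352312191945)) axes [77.92985534667969, 79.06594848632812]
roll deg 0.18599162911106212 [[ 0.64  0.67 -0.37]
 [-0.58  0.74  0.33]
 [ 0.5   0.    0.87]]
needle z 66 2.77 1558
needle z 63 2.76 1204
needle z 60 2.58 2754
needle z 57 2.52 3188
needle z 54 2.82 2784
needle z 51 2.91 3377
needle z 48 2.97 7019
needle z 45 2.92 5331
needle z 42 2.85 5220
needle z 39 2.6 5747
needle z 36 2.78 2153
needle z 33 2.57 2133
needle z 30 2.92 2116
tab z 30 0.0 0
tab z 28 1.79 726
tab z 26 1.99 2205
tab z 24 2.01 2242
tab z 22 1.95 2264
tab z 20 1.88 1850
edge y -40 12.88
edge y -30 12.38
edge y -20 13.75
edge y 20 14.12
edge y 30 14.0
edge y 40 11.38
```

View pics/v4.png

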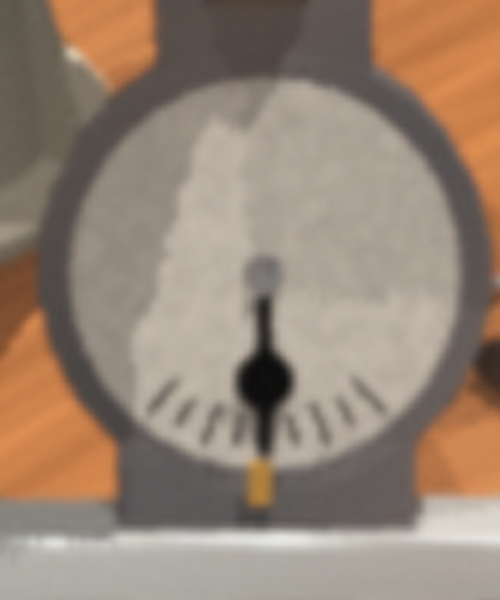

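The needle hangs at Y ≈ 2.8 mm and the tab sits at Y ≈ 1.95 mm on a 41.5 mm radius. That puts the mark about 1.2° (0.021 rad) to -y of plumb, so the gauge needs a roll of about +1.3°. Now I move over the ridge, upright and square to it.

>>> arm_command --commands '[-1.34,2.54,-2.89,5,5.57,0,1,-1.34,2.54,-2.89,5,5.57,0,1,-1.34,2.54,-2.89,5,5.57,0,1,-1.34,2.54,-2.89,5,5.57,0,1,-1.34,2.54,-2.89,0,0,4.42,1,-1.34,2.54,-2.89,0,0,4.42,1,-1.34,2.54,-2.89,0,0,4.42,1,-1.34,2.54,-2.89,0,0,4.42,1,-1.34,2.54,-2.89,0,0,4.42,1,-1.34,2.54,-2.89,0,0,4.42,1,-1.34,2.54,-2.89,0,0,4.42,1,-1.34,2.54,-2.89,0,0,4.42,1,-1.34,2.54,-2.89,0,0,4.42,1,-1.34,2.54,-2.89,0,0,4.42,1,0,0,0,0,0,0,1,0,0,0,0,0,0,1]'

```text
clock: 11.95
tcp_pos: [0.543, -0.0199, 0.2602]
ee_rot: [2.182, 2.259, 0.0]
ft_force: [1.0, 0.3, -3.5]
finger_gap: 0.212
gripper_force: 50.0
```

```bash
python3 - <<'E'
from dial import *
np.set_printoptions(precision=4,suppress=True)
P=[]
for i in range(6):
    optics.read_camera("top"); s=env.read_state(); P.append(s["tcp_pos"])
G,o=gframe(s); print(s["clock"],np.mean(P,0),s["ft_force"]);print(G)
E
```

```text
12.25 [ 0.5439 -0.0208  0.2611] [ 0.4149 -0.2898 -4.4601]
[[ 0.9994 -0.0332 -0.0017]
 [ 0.0332  0.9995  0.0002]
 [ 0.0017 -0.0002  1.    ]]
```

>>> arm_command --commands '[-0.1,0,-2.5,0.65,0.02,0,1,0,0,-2.5,0.65,0.02,0,1,0,0,-1.5,0,0,0,1,0,0,-0.5,0,0,0,1,0,0,0,0,0,0,1,0,0,0,0,0,0,1,0,0,0,0,0,0,1]'

```text
clock: 12.95
tcp_pos: [0.5425, -0.0202, 0.1911]
ee_rot: [-2.173, -2.248, -0.027]
ft_force: [-0.8, 1.0, -3.6]
finger_gap: 0.215
gripper_force: 50.0
```

```bash
python3 - <<'E'
from fit import *
from dial import gframe
np.set_printoptions(precision=4,suppress=True)
P=[];ims={c:[] for c in("scene","top")}
for i in range(4):
    for c in ims: ims[c].append(optics.read_camera(c).astype(float))
    s=env.read_state(); P.append(s["tcp_pos"])
G,o=gframe(s); print(s["clock"],np.mean(P,0),s["ft_force"],"o",o)
out=[]
st=np.array([.5419,-.0162,.034])
for c in("scene","top"):
    im=np.mean(ims[c],0).astype(np.uint8); cv2.imwrite(f"pics/{c}2.png",im)
    S=6; b=cv2.resize(im,None,fx=S,fy=S,interpolation=cv2.INTER_CUBIC); raw=b.copy()
    for Q,col in [(o+Pt@G.T,(0,0,255)) for Pt in GA]+[(pose(Pt,st),(255,255,0)) for Pt in ST]:
        h=cv2.convexHull(np.round((np.array([px(c,q) for q in Q])+.5)*S).astype(np.int32)); cv2.polylines(b,[h],True,col,1)
    u,v=np.round(px(c,o+[0,0,.05])*S).astype(int); out.append(np.hstack([q[v-290:v+290 if 0 else v+290,u-195:u+195] for q in (b,)]))
cv2.imwrite("pics/v5.png",np.hstack(out))
E
```

```text
13.35 [ 0.5419 -0.0202  0.1904] [ 0.3917  0.0571 -3.0353] o [ 0.5416 -0.0174  0.0696]
```

View pics/v5.png

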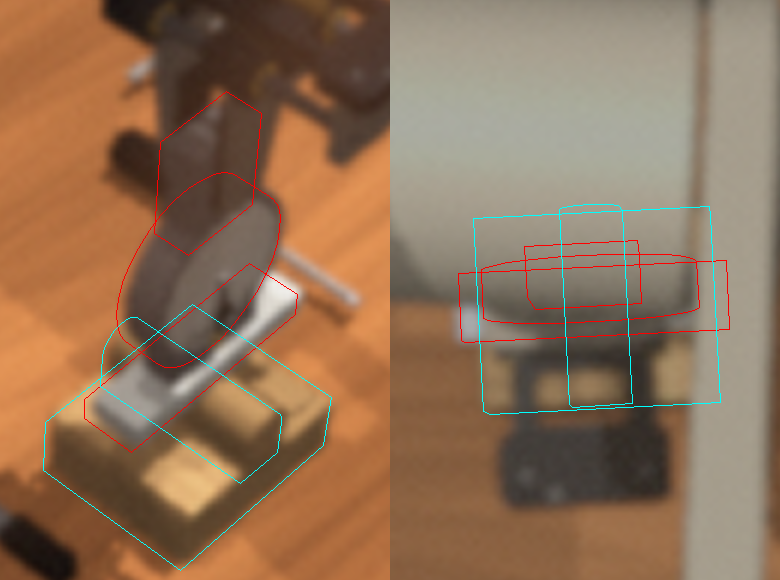

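The overlay shows the gauge 2 to 3 mm to +y of the tool centre, so its base middle lies over the crest within about 1–2 mm. I lower it gently until it touches.

>>> arm_command --commands '[0,0,-0.1,0,0,0,1,0,0,-0.1,0,0,0,1,0,0,-0.1,0,0,0,1,0,0,0,0,0,0,1,0,0,0,0,0,0,1]'

```text
clock: 13.85
tcp_pos: [0.5417, -0.0202, 0.1869]
ee_rot: [-2.172, -2.247, -0.025]
ft_force: [-0.2, 0.4, -3.9]
finger_gap: 0.215
gripper_force: 50.0
```

>>> arm_command --commands '[0,0,-0.05,0,0,0,1,0,0,-0.05,0,0,0,1,0,0,0,0,0,0,1]'

```text
clock: 14.15
tcp_pos: [0.5418, -0.0202, 0.1863]
ee_rot: [-2.172, -2.248, -0.025]
ft_force: [-1.6, -0.4, 0.5]
finger_gap: 0.214
gripper_force: 50.0
```

>>> arm_command --commands '[0,0,-0.03,0,0,0,1,0,0,0,0,0,0,1,0,0,0,0,0,0,1,0,0,0,0,0,0,1,0,0,0,0,0,0,1,0,0,0,0,0,0,1,0,0,0,0,0,0,1,0,0,0,0,0,0,1,0,0,0,0,0,0,1,0,0,0,0,0,0,1,0,0,0,0,0,0,1,0,0,0,0,0,0,1,0,0,0,0,0,0,1,0,0,0,0,0,0,1]'

```text
clock: 15.55
tcp_pos: [0.5419, -0.0202, 0.1863]
ee_rot: [-2.172, -2.248, -0.025]
ft_force: [-2.0, -0.0, 5.1]
finger_gap: 0.218
gripper_force: 50.0
```

```bash
python3 - <<'E'
from dial import *
np.set_printoptions(precision=4,suppress=True)
F=[];P=[];T=[];I=[]
for i in range(16):
    I.append(optics.read_camera("scene").astype(np.float32)); s=env.read_state(); F.append(s["ft_force"]);P.append(s["tcp_pos"]);T.append(s["torque"])
G,o=gframe(s); im=np.mean(I,0); print(s["clock"],np.mean(P,0),np.mean(F,0),np.mean(T,0),"roll",np.degrees(np.arctan2(G[2,1],G[2,2])))
cv2.imwrite("pics/s3.png",im.astype(np.uint8))
c=px("scene",o+G@np.array([.01,.0028,.045])); u,v=np.round(c).astype(int)
rec=rectify(im,G,o,8); np.save("rec.npy",rec)
f=lambda a:np.clip(a*1.6,0,255).astype(np.uint8)
cv2.imwrite("pics/v6.png",np.hstack([f(cv2.resize(im[v-30:v+30,u-25:u+25],(400,480),interpolation=cv2.INTER_CUBIC)),f(rec)]))
E
```

```text
16.35 [ 0.5419 -0.0202  0.1863] [-2.1956 -0.2982  5.4485] [-0.0834  0.6812  0.0198] roll 1.2960839717448993
```

View pics/v6.png

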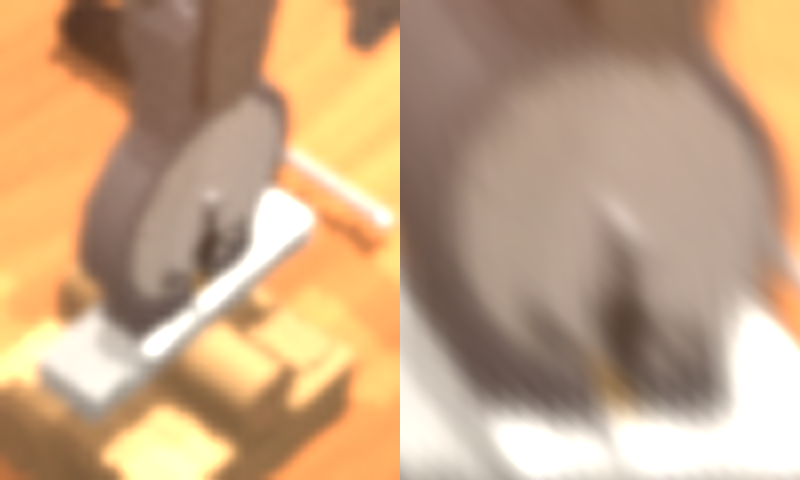

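The gauge rests on the ridge with about 9 N of contact force. Contact came at the height expected for a crest at 66 mm. The tool roll is 1.30° against a needed 1.2–1.36°, and the picture shows the needle coming down on the brass tab. The grip is steady, so I hand in.

```bash
python3 -c "
from plant import order
print(order.close_job())"
```

```text
the job is handed in; nothing more can be done
None
```

I handed the job in at about 16.4 s with the gauge still gripped at 50 N, its base resting on the ridge within about 1–2 mm of the middle, and rolled 1.30° to put the pointer on the mark (1.0–1.4° measured up close beforehand; the final view was too oblique to confirm it more finely).

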